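# Draw a rolling pin out of its covered box

## Task

A slim dark rolling pin lies in the lidded wooden box, whose fixed cover leaves an opening at one end that is shorter than the pin. Take the pin by the end that shows, tilt it and draw it out slantwise through the opening without forcing it against the box, then finish while holding it still in the gripper, in the air, its lowest end at least 6 cm higher than the box's cover. Leave the mug, tumbler, green-lidded spice jar in front and the tin where they stand.

Things in the scene. Friction and masses are not known exactly. Their poses are not given: they have to be found in the camera images.
- caddy: fixed pale wooden box, 286 long (x) x 140 wide x 76 high mm, walls 8. Origin: centre of its underside; +x points along it to the open end. Its fixed grey cover (70 to 76 mm up) runs from the closed end to x = +20 mm. The end wall at +x is only 50 mm high. Inside, a raised bed (top 16 mm up) runs from the closed end to x = +30 mm; beyond it the floor is 4 mm up
- mouth (a point): centre of the opening, at the height of the cover's top (76 mm up), 77.5 mm along +x from the box's centre; axes as the box. The opening is 115 mm long, from the cover's edge (x = +20 mm in the box frame) to the inner face of the low end wall (x = +135 mm), and 124 mm wide between the 76 mm high side walls
- pin_center (a point): centre of the loose dark wooden rolling pin, on its axis: 220 mm long, 24 mm thick in the middle, tapering to 16 mm at the ends (20 mm thick 35 mm from an end), about 0.12 kg. Its x axis points along the pin to the end that shows. It starts lying on the bed, roughly along the box, its axis 28 mm up, between two low ribs (36 mm apart, to 24 mm up, x = -125 to -5 mm in the box)
- pin_head (a point): middle of the pin's end face that shows in the opening, 110 mm from the pin's centre; at the start 75 to 95 mm of the pin shows beyond the cover's edge
- pin_tail (a point): middle of the pin's other end face, which starts under the cover, 10 to 30 mm from the inside of the closed end
- mug: loose terracotta and white mug, 90 mm wide, 105 high, origin under its centre; bystander
- tumbler: loose clear glass tumbler, 81 mm wide, 92 high, origin under its centre; bystander
- spice: loose spice jar with green lid, 46 mm wide, 106 high, origin under its centre; bystander
- tin: loose food tin, 86 mm wide, 40 high, origin under its centre; bystander

How it is judged:
By the outcome, as a careful person would: the job done as asked, in the order asked, and still so for the second after the job is handed in, while the arm keeps its last pose, push and grip.
It also fails if it takes over 38 s, if anything falls off the work surface, if the arm or the gripper's body presses on something with over 40 N, if the wrist force passes 120 N, or if a joint passes its speed limit or range.

## Robot

A 6-joint arm with a two-finger parallel gripper is mounted at the origin on a cart in front of the work surface, level with it; the furniture and walls round the work are solid. World frame = base frame: x ahead of the robot, y to its left, z up, the work surface at z = 0. Lengths are in m, angles in rad, forces in N, time in s.
With the tool pointing down it reaches from about 0.35 to 0.975 m from the base axis. Payload 7.1 kg.
Tool frame: the origin (TCP) lies midway between the tips of the shut fingers; the grasp point (between the pads) lies 19 mm behind it; x points along the fingers, z is the direction in which the jaws open and shut, and the axes are right-handed (so a half turn about x gives the same grasp; the last joint's range is limited). The gripper opens to 88 mm and grips with 3 to 60 N. Pads are 20 mm wide; open, the fingers measure 115 mm over their backs; the gripper's body (75 mm by 178 mm) begins 61 mm behind the grasp point.
Start: joints at [-1.197, 0.423, 1.63, -0, 1.089, -0.019], TCP at [0.239, -0.577, 0.223] pointing down, gripper open.
Joint ranges: [-3, 3], [-0.9, 2.11], [0.09, 2.58], [-1.31, 4.45], [0.11, 2.69], [-2.54, 2.54]. Speed limits (rad/s): [2.39, 2.39, 3.01, 3.14, 3.14, 3.14].

## Interface

Orientations are given as a unit quaternion [x, y, z, w].
In Python, from station import * gives the robot as it stands. The module is installed in compiled form; this text tells all that it offers.
- The arm moves only by the tool carry_out, never from a script. Its argument "moves" is a list of rows, each an object with "turn": the turn, a rotation vector about the tool's x, y, z in rad, a list of three; "delta_pos": the shift along the tool's x, y, z in m, a list of three; "gripper": the finger opening in m, from 0 to 0.0878. A call has 1 to 5 rows; each row shifts and turns the commanded pose from where the row before left it, along the tool's axes as they then stand; what a row does not reach is not made up. A row lasts 1/8 s, in which the tool goes at most 62.5 mm and 10.7 degrees, less where a joint would pass 70% of its speed; a pose out of reach is approached as far as the arm can. A call with a gripper value outside its range is refused whole. The fingers move at their own pace and stop on an object; "grip_force" is the grip in N (left out, the last holds). Time passes only in rows, so rows that do not move let the fingers close. It gives the time, the measured TCP pose, the force and the opening at its end, in the units of the state.
- read_state(): the state, without advancing time (a new reading comes with each control period).
- grab_frame(name): name is "scene" or "top" or "wrist"; returns a dict with "pixels" (384x512x3 uint8, red, green, blue), "K" (3x3 intrinsics, pixels), "origin" and "attitude" of the camera in the world. Camera axes: x right, y down, z forward; pixel columns grow to the right and rows downward; lengths in m; the calibration is good to about 2 mm. The wrist camera is an equidistant fisheye: a pixel r from the principal point sees the ray r / f radians off the axis. A picture is of the moment at which its call begins. There is no depth.
- hand_in(): hands the job in, once; it reports no verdict.
The state is a dict: "t": time; "joint_pos": joint angles; "joint_vel": joint speeds; "effort": joint torques, N m; "eef_pos": TCP position; "eef_rot": TCP orientation; "wrist_force": force on the tool from outside, world axes, zero at the start; "ft_torque": the same for the moment, N m; "finger_gap": finger opening in m.
Only numpy, scipy, OpenCV 4.12 (cv2) and the standard library are available. Lean on these libraries where they do the work, as an engineer would, in place of code of your own. Each camera call takes 0.05 s, during which the arm holds its last target. There are 200 camera calls.

## Working session

There is one attempt and no reset: what is moved stays moved. The work goes in short steps, Python scripts to look and compute and a tool call to move; the robot and the scene stay as the last step left them, time stands still between calls to the robot, and variables do not carry over. Pictures are saved under pics/ and viewed, about 8 in all and at most 12, crops included, and the job is handed in when it is done.

Besides the shell and the picture viewer there is one more tool, called after "Request:" as name([rows], argument=value, ...), one row to a line, values as JSON. carry_out: Moves the arm, as the interface text tells. Its arguments: {"type":"object","properties":{"moves":{"type":"array"},"grip_force":{"type":"number"}},"required":["moves"]}

```bash
mkdir -p pics; python3 - <<'E'
from station import *
import cv2,numpy as np
np.set_printoptions(precision=4,suppress=True)
for n in("scene","top"):
    f=grab_frame(n); cv2.imwrite(f"pics/{n}0.png",f["pixels"][:,:,::-1]); print(n,f["K"],f["origin"],f["attitude"])
    np.savez(f"{n}0.npz",**f)
print(read_state())
E
```

```text
scene [[396.1528   0.     258.9124]
 [  0.     396.1528 195.7248]
 [  0.       0.       1.    ]] [0.0902 0.9096 0.8279] [-0.192   0.8671 -0.449   0.0985]
top [[471.6656   0.     252.4558]
 [  0.     471.6656 191.4203]
 [  0.       0.       1.    ]] [-0.5298  0.4861  1.5893] [-0.4981  0.8038 -0.2791  0.167 ]
{'t': 0.1, 'joint_pos': array([-1.197 ,  0.4238,  1.6306,  0.    ,  1.0886, -0.019 ]), 'joint_vel': array([-0.0015, -0.0012, -0.002 ,  0.0003,  0.0009,  0.0012]), 'effort': array([  0.0001, -54.5617, -27.4325,   0.0645,   0.0188,  -0.0001]), 'eef_pos': array([ 0.2391, -0.5769,  0.222 ]), 'eef_rot': array([ 0.3931,  0.5884, -0.3925,  0.5876]), 'wrist_force': array([-0.6434,  0.1325, -0.6294]), 'ft_torque': array([-0.0065,  0.058 ,  0.0366]), 'finger_gap': 0.0877786908974998}
```

View pics/scene0.png

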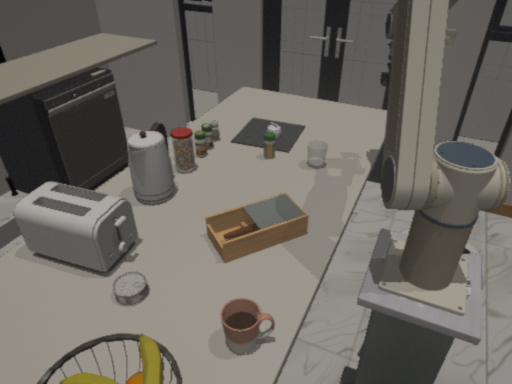

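View pics/top0.png

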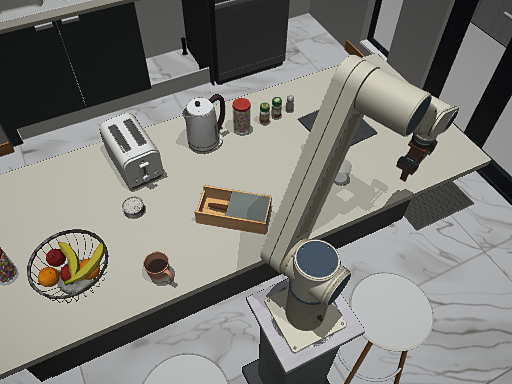

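The scene view shows the box at about (257,226) with the cover on its right (robot-right) half, and the pin head in the opening at about (240,232). The mug is at (242,322), the tin at (130,288), the tumbler at (317,154) and the spice jar at (269,146). Next I'll zoom in on the box.

```bash
python3 - <<'E'
import cv2,numpy as np
a=cv2.imread("pics/scene0.png")[185:265,195:320]; b=cv2.imread("pics/top0.png")[175:240,185:285]
a=cv2.resize(a,None,fx=6,fy=6,interpolation=cv2.INTER_CUBIC)[:, :750]; 
cv2.imwrite("pics/a.png",a); cv2.imwrite("pics/b.png",cv2.resize(b,None,fx=7,fy=7,interpolation=cv2.INTER_CUBIC))
E
```

```text
(no output)
```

View pics/a.png

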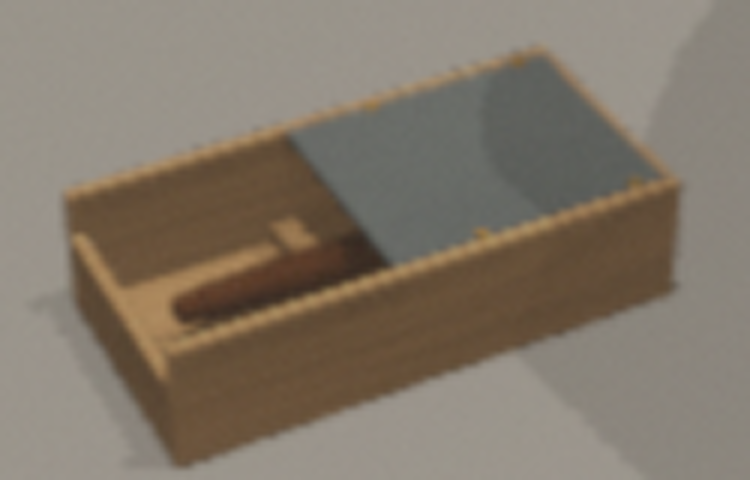

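View pics/b.png

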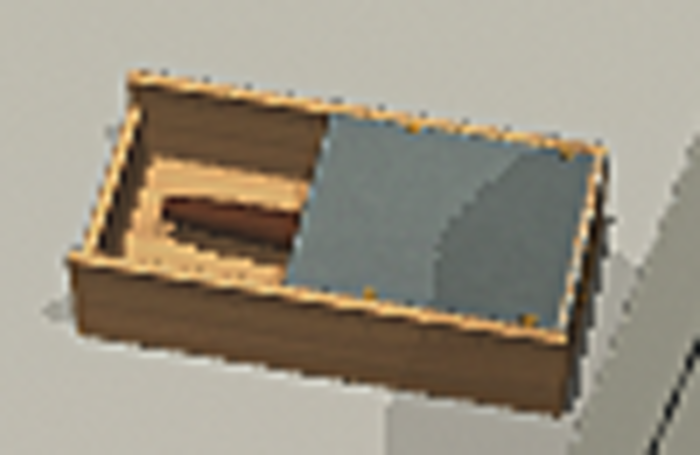

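Both crops show the box corners and the pin head clearly. In crop a the corners are far-open (68,192), far-closed (545,48), near-closed (682,183) and near-open (168,352), with the pin end at about (183,308). In crop b they are (130,72), (607,148), (568,340) and (70,260), with the pin end at about (165,210).

```bash
cat > h.py <<'E'
import numpy as np,cv2
from scipy.spatial.transform import Rotation as R
np.set_printoptions(precision=4,suppress=True)
def ray(f,u):
    d=np.linalg.solve(f["K"],[u[0],u[1],1]); return f["origin"],R.from_quat(f["attitude"]).apply(d)
def plane(f,u,z):
    o,d=ray(f,u); return o+d*(z-o[2])/d[2]
def tri(fs,us):
    A=np.zeros((3,3));b=np.zeros(3);L=[]
    for f,u in zip(fs,us):
        o,d=ray(f,u); d/=np.linalg.norm(d); P=np.eye(3)-np.outer(d,d); A+=P;b+=P@o;L.append((P,o))
    x=np.linalg.solve(A,b); return x,[np.linalg.norm(P@(x-o)) for P,o in L]
def rigid(local,world):
    l=np.array(local);w=np.array(world);lc,wc=l.mean(0),w.mean(0);a,b=l-lc,w-wc
    y=np.arctan2((a[:,0]*b[:,1]-a[:,1]*b[:,0]).sum(),(a*b).sum())
    M=np.array([[np.cos(y),-np.sin(y)],[np.sin(y),np.cos(y)]]);t=wc-M@lc
    return y,t,M,w-(l@M.T+t)
E
python3 - <<'E'
from h import *
fs=[dict(np.load(n+"0.npz")) for n in("scene","top")]
S=lambda p:((p[0]+.5)/6-.5+195,(p[1]+.5)/6-.5+185)
T=lambda p:((p[0]+.5)/7-.5+185,(p[1]+.5)/7-.5+175)
a=[(68,192),(545,48),(682,183),(168,352)];b=[(130,72),(607,148),(568,340),(70,260)]
W=[]
for p,q in zip(a,b):
    w=[plane(fs[0],S(p),.076),plane(fs[1],T(q),.076)];W.append(w);print(w,tri(fs,[S(p),T(q)]))
W=np.array(W)[:,:,:2]
loc=None
# far = larger x world; box +x to open end -> far side is -y local if open is world +y
loc=np.array([(.143,-.07),(-.143,-.07),(-.143,.07),(.143,.07)])
for nm,w in(("scene",W[:,0]),("top",W[:,1]),("mean",W.mean(1))):
    y,t,M,r=rigid(loc,w);print(nm,y,t,abs(r).max())
print("head",tri(fs,[S((183,308)),T((165,210))]))
for z in(.028,):
  for nm,p,f in(("head s",S((183,308)),0),("head t",T((165,210)),1),("edge s upper",S((335,240)),0),("edge t",T((300,228)),1)):
    w=plane(fs[f],p,z);print(nm,w,"box",(w[:2]-t)@M)
for nm,p,z in(("mug",(242,322),.05),("tin",(130,284),.04),("tumbler",(317,160),.0),("spice",(269,155),0)): print(nm,plane(fs[0],p,z))
E
```

```text
[array([0.6373, 0.1139, 0.076 ]), array([0.6392, 0.1106, 0.076 ])] (array([0.6407, 0.1099, 0.0728]), [np.float64(0.0008372532853524817), np.float64(0.0008372532853523319)])
[array([ 0.4648, -0.1086,  0.076 ]), array([ 0.4659, -0.1144,  0.076 ])] (array([ 0.4682, -0.116 ,  0.0711]), [np.float64(0.0008166467046609466), np.float64(0.0008166467046608112)])
[array([ 0.3561, -0.0256,  0.076 ]), array([ 0.3574, -0.0322,  0.076 ])] (array([ 0.3593, -0.0336,  0.0704]), [np.float64(0.0012119887593413617), np.float64(0.001211988759341394)])
[array([0.532, 0.198, 0.076]), array([0.5292, 0.1936, 0.076 ])] (array([0.5351, 0.1921, 0.0691]), [np.float64(0.0008772982666861678), np.float64(0.0008772982666860547)])
scene 0.9079496462781809 [0.4976 0.0444] 0.0034686239311250144
top 0.9185738448870621 [0.4979 0.0394] 0.002352071806444589
mean 0.9132725380880566 [0.4978 0.0419] 0.002559772034247662
head (array([0.5695, 0.1213, 0.0296]), [np.float64(0.0007714006060455994), np.float64(0.0007714006060453544)])
head s [0.5696 0.1203 0.028 ] box [ 0.1059 -0.0089]
head t [0.5716 0.1208 0.028 ] box [ 0.1075 -0.0102]
edge s upper [0.5232 0.0386 0.028 ] box [ 0.0129 -0.0221]
edge t [0.5248 0.0553 0.028 ] box [ 0.0271 -0.0132]
mug [0.3724 0.3934 0.05  ]
tin [0.6954 0.4047 0.04  ]
tumbler [ 0.4721 -0.4873  0.    ]
spice [ 0.6694 -0.4413  0.    ]
```

```bash
cat > plan.py <<'E'
from h import *
import json
from station import read_state
YAW,C=0.9133,np.array([.4978,.0419])
SGN=1
def box2w(p,C=None,yaw=None):
    C=globals()["C"] if C is None else C; yaw=YAW if yaw is None else yaw
    c,s=np.cos(yaw),np.sin(yaw); return np.array([C[0]+c*p[0]-s*p[1],C[1]+s*p[0]+c*p[1],p[2]])
def toolR(theta,yaw=None,sgn=None):
    yaw=YAW if yaw is None else yaw; sgn=SGN if sgn is None else sgn
    B=R.from_euler("z",yaw)
    x=np.array([np.sin(theta),0,-np.cos(theta)]);z=np.array([0,sgn*1.,0]);y=np.cross(z,x)
    return B*R.from_matrix(np.c_[x,y,z])
def go(pos,rot,n,grip,p0=None,r0=None,d=4):
    s=read_state(); p0=s["eef_pos"] if p0 is None else p0; r0=R.from_quat(s["eef_rot"]) if r0 is None else r0
    rv=(r0.inv()*rot).as_rotvec()/n; step=(np.array(pos)-p0)/n; rows=[]
    for i in range(n):
        ri=r0*R.from_rotvec(rv*i)
        rows.append({"turn":[round(float(v),d) for v in rv],"delta_pos":[round(float(v),d) for v in ri.inv().apply(step)],"gripper":grip})
    print("step mm",np.linalg.norm(step)*1e3,"deg",np.degrees(np.linalg.norm(rv)))
    for r in rows: print(json.dumps(r))
E
python3 - <<'E'
from plan import *
s=read_state();r0=R.from_quat(s["eef_rot"]);print(r0.as_matrix())
for g in(1,-1):
    print(g,np.degrees((r0.inv()*toolR(0,sgn=g)).magnitude()))
g=min((1,-1),key=lambda g:(r0.inv()*toolR(0,sgn=g)).magnitude())
go(box2w((.066,-.010,.20)),toolR(0,sgn=g),15,.0878)
E
```

```text
[[-0.0005  0.9238  0.3828]
 [ 0.0013  0.3828 -0.9238]
 [-1.      0.     -0.0014]]
1 150.17683154725702
-1 29.823278001057897
step mm 48.84796132817732 deg 1.9882185334038598
{"turn": [-0.0347, -0.0001, -0.0], "delta_pos": [0.0015, 0.0359, -0.0331], "gripper": 0.0878}
{"turn": [-0.0347, -0.0001, -0.0], "delta_pos": [0.0015, 0.037, -0.0319], "gripper": 0.0878}
{"turn": [-0.0347, -0.0001, -0.0], "delta_pos": [0.0015, 0.0381, -0.0306], "gripper": 0.0878}
{"turn": [-0.0347, -0.0001, -0.0], "delta_pos": [0.0015, 0.0391, -0.0292], "gripper": 0.0878}
{"turn": [-0.0347, -0.0001, -0.0], "delta_pos": [0.0015, 0.0401, -0.0278], "gripper": 0.0878}
{"turn": [-0.0347, -0.0001, -0.0], "delta_pos": [0.0015, 0.0411, -0.0264], "gripper": 0.0878}
{"turn": [-0.0347, -0.0001, -0.0], "delta_pos": [0.0015, 0.0419, -0.025], "gripper": 0.0878}
{"turn": [-0.0347, -0.0001, -0.0], "delta_pos": [0.0015, 0.0428, -0.0235], "gripper": 0.0878}
{"turn": [-0.0347, -0.0001, -0.0], "delta_pos": [0.0015, 0.0436, -0.022], "gripper": 0.0878}
{"turn": [-0.0347, -0.0001, -0.0], "delta_pos": [0.0015, 0.0443, -0.0205], "gripper": 0.0878}
{"turn": [-0.0347, -0.0001, -0.0], "delta_pos": [0.0015, 0.045, -0.0189], "gripper": 0.0878}
{"turn": [-0.0347, -0.0001, -0.0], "delta_pos": [0.0015, 0.0456, -0.0174], "gripper": 0.0878}
{"turn": [-0.0347, -0.0001, -0.0], "delta_pos": [0.0015, 0.0462, -0.0158], "gripper": 0.0878}
{"turn": [-0.0347, -0.0001, -0.0], "delta_pos": [0.0015, 0.0467, -0.0142], "gripper": 0.0878}
{"turn": [-0.0347, -0.0001, -0.0], "delta_pos": [0.0015, 0.0472, -0.0125], "gripper": 0.0878}
```

Request:
carry_out([
  {"turn": [-0.035, 0, 0], "delta_pos": [0.001, 0.036, -0.033], "gripper": 0.06},
  {"turn": [-0.035, 0, 0], "delta_pos": [0.001, 0.037, -0.032], "gripper": 0.06},
  {"turn": [-0.035, 0, 0], "delta_pos": [0.001, 0.038, -0.031], "gripper": 0.06},
  {"turn": [-0.035, 0, 0], "delta_pos": [0.001, 0.039, -0.029], "gripper": 0.06},
  {"turn": [-0.035, 0, 0], "delta_pos": [0.001, 0.04, -0.028], "gripper": 0.06},
])

```text
t: 0.72
eef_pos: [0.3414, -0.3538, 0.2175]
eef_rot: [0.34, 0.62, -0.34, 0.62]
wrist_force: [0.5, -0.2, 0.4]
finger_gap: 0.0597
```

Request:
carry_out([
  {"turn": [-0.035, 0, 0], "delta_pos": [0.002, 0.041, -0.026], "gripper": 0.06},
  {"turn": [-0.035, 0, 0], "delta_pos": [0.001, 0.042, -0.025], "gripper": 0.06},
  {"turn": [-0.035, 0, 0], "delta_pos": [0.001, 0.043, -0.024], "gripper": 0.06},
  {"turn": [-0.035, 0, 0], "delta_pos": [0.001, 0.044, -0.022], "gripper": 0.06},
  {"turn": [-0.035, 0, 0], "delta_pos": [0.001, 0.044, -0.02], "gripper": 0.06},
])

```text
t: 1.35
eef_pos: [0.4438, -0.1321, 0.2116]
eef_rot: [0.284, 0.648, -0.284, 0.648]
wrist_force: [0.2, -0.4, -0.0]
finger_gap: 0.0602
```

Request:
carry_out([
  {"turn": [-0.035, 0, 0], "delta_pos": [0.002, 0.045, -0.019], "gripper": 0.06},
  {"turn": [-0.035, 0, 0], "delta_pos": [0.001, 0.046, -0.017], "gripper": 0.06},
  {"turn": [-0.035, 0, 0], "delta_pos": [0.002, 0.046, -0.016], "gripper": 0.06},
  {"turn": [-0.035, 0, 0], "delta_pos": [0.002, 0.047, -0.014], "gripper": 0.06},
  {"turn": [-0.035, 0, 0], "delta_pos": [0.002, 0.047, -0.012], "gripper": 0.06},
])

```text
t: 1.98
eef_pos: [0.5461, 0.0895, 0.2024]
eef_rot: [0.226, 0.67, -0.226, 0.67]
wrist_force: [0.2, -0.1, -0.3]
finger_gap: 0.06
```

```bash
sed -i 's/^SGN=1/SGN=-1/' plan.py; python3 - <<'E'
from plan import *
from station import *
f=grab_frame("wrist");np.savez("w1.npz",**f);cv2.imwrite("pics/w1.png",cv2.resize(f["pixels"][:,:,::-1],(768,576),interpolation=cv2.INTER_CUBIC));print(f["K"],f["origin"],f["attitude"])
go(box2w((.066,-.010,.20)),toolR(0),3,.06)
E
```

```text
[[297.3186   0.     257.7412]
 [  0.     297.3186 190.9187]
 [  0.       0.       1.    ]] [0.5943 0.1503 0.3642] [ 0.9379 -0.3172 -0.0452  0.1327]
step mm 2.22691367704217 deg 0.1752919037756839
{"turn": [0.0029, 0.0001, -0.001], "delta_pos": [0.0008, -0.002, 0.0005], "gripper": 0.06}
{"turn": [0.0029, 0.0001, -0.001], "delta_pos": [0.0008, -0.002, 0.0005], "gripper": 0.06}
{"turn": [0.0029, 0.0001, -0.001], "delta_pos": [0.0008, -0.002, 0.0005], "gripper": 0.06}
```

View pics/w1.png

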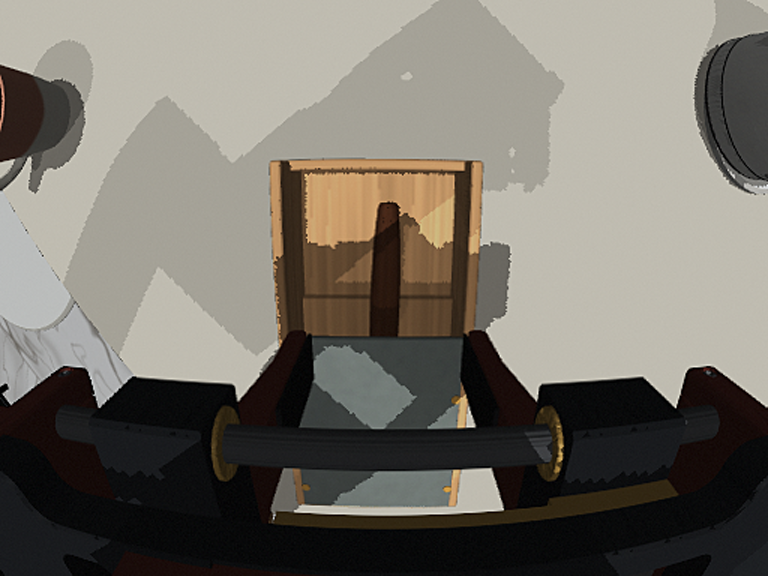

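The wrist view shows the box's open end, with top corners at (271,161) and (481,161) and the cover's edge at row ~335. The pin head is at (389,204), and the pin meets the cover at about (385,334).

```bash
cat >> h.py <<'E'
def fplane(f,u,z):
    K=f["K"];m=np.array([(u[0]-K[0,2]),(u[1]-K[1,2])])/K[0,0];t=np.hypot(*m);d=np.r_[np.sin(t)*m/t,np.cos(t)]
    d=R.from_quat(f["attitude"]).apply(d);o=f["origin"];return o+d*(z-o[2])/d[2]
E
python3 - <<'E'
from plan import *
f=dict(np.load("w1.npz"));M=R.from_euler("z",YAW).as_matrix()[:2,:2]
for n,p,z in(("cornL",(271,161),.076),("cornR",(481,161),.076),("coverL",(311,336),.076),("coverR",(464,336),.076),("endwallL in",(290,172),.05),("endwallR in",(466,172),.05),
 ("head L",(378,206),.028),("head R",(400,206),.028),("head tip",(389,203),.028),("mid L",(374,270),.028),("mid R",(401,270),.028),("pin edge L",(370,334),.028),("pin edge R",(400,334),.028)):
    w=fplane(f,((p[0]+.5)/1.5-.5,(p[1]+.5)/1.5-.5),z);print(n,w,"box",(w[:2]-C)@M*1e3)
E
```

```text
cornL [0.5353 0.1978 0.076 ] box [146.319   65.6293]
cornR [0.6433 0.1145 0.076 ] box [146.3966 -70.7812]
coverL [0.4791 0.0879 0.076 ] box [24.9679 42.9455]
coverR [0.5648 0.0225 0.076 ] box [ 25.5517 -64.9136]
endwallL in [0.5358 0.187  0.05  ] box [138.0427  58.6293]
endwallR in [0.6342 0.1112 0.05  ] box [138.2671 -65.6288]
head L [0.5682 0.1276 0.028 ] box [110.8218  -3.372 ]
head R [0.5814 0.1175 0.028 ] box [110.9196 -19.9516]
head tip [0.5762 0.1243 0.028 ] box [113.1411 -11.6474]
mid L [0.5353 0.09   0.028 ] box [61.0033 -0.3201]
mid R [0.552  0.0773 0.028 ] box [ 61.1177 -21.2947]
pin edge L [0.4999 0.0497 0.028 ] box [7.4441 3.1168]
pin edge R [0.5193 0.0349 0.028 ] box [  7.5866 -21.272 ]
```

```bash
sed -i 's/^YAW,C=.*/YAW,C=0.9133,np.array([.5010,.0426])/' plan.py; python3 - <<'E'
from plan import *
p1=box2w((.068,-.0085,.10));r=toolR(0,yaw=YAW-.022)
print(p1);go(p1,r,4,.06)
E
```

```text
[0.5493 0.0912 0.1   ]
step mm 25.630220184278866 deg 0.4409722703056349
{"turn": [0.0077, 0.0001, -0.0008], "delta_pos": [0.0256, -0.0005, 0.0005], "gripper": 0.06}
{"turn": [0.0077, 0.0001, -0.0008], "delta_pos": [0.0256, -0.0004, 0.0005], "gripper": 0.06}
{"turn": [0.0077, 0.0001, -0.0008], "delta_pos": [0.0256, -0.0004, 0.0005], "gripper": 0.06}
{"turn": [0.0077, 0.0001, -0.0008], "delta_pos": [0.0256, -0.0004, 0.0005], "gripper": 0.06}
```

Request:
carry_out([
  {"turn": [0.008, 0, -0.001], "delta_pos": [0.0255, -0.0005, 0.0005], "gripper": 0.06},
  {"turn": [0.008, 0, -0.001], "delta_pos": [0.0255, -0.0005, 0.0005], "gripper": 0.06},
  {"turn": [0.008, 0, -0.001], "delta_pos": [0.0255, -0.0005, 0.0005], "gripper": 0.06},
  {"turn": [0.008, 0, -0.001], "delta_pos": [0.0255, -0.0005, 0.0005], "gripper": 0.06},
  {"turn": [0, 0, 0], "delta_pos": [0, 0, 0], "gripper": 0.06},
])

```text
t: 2.65
eef_pos: [0.5443, 0.0846, 0.0989]
eef_rot: [0.235, 0.668, -0.24, 0.664]
wrist_force: [0.5, 0.2, 0.0]
finger_gap: 0.06
```

```bash
python3 - <<'E'
from plan import *
from station import *
f=grab_frame("wrist");np.savez("w2.npz",**f);cv2.imwrite("pics/w2.png",cv2.resize(f["pixels"][100:,100:420,::-1],None,fx=2,fy=2,interpolation=cv2.INTER_CUBIC))
go(box2w((.068,-.0085,.012)),toolR(0,yaw=YAW-.022),5,.06)
E
```

```text
step mm 17.691704811248524 deg 0.09065037647518355
{"turn": [-0.0011, -0.0003, 0.0011], "delta_pos": [0.0176, 0.0016, -0.0002], "gripper": 0.06}
{"turn": [-0.0011, -0.0003, 0.0011], "delta_pos": [0.0176, 0.0016, -0.0002], "gripper": 0.06}
{"turn": [-0.0011, -0.0003, 0.0011], "delta_pos": [0.0176, 0.0016, -0.0002], "gripper": 0.06}
{"turn": [-0.0011, -0.0003, 0.0011], "delta_pos": [0.0176, 0.0015, -0.0002], "gripper": 0.06}
{"turn": [-0.0011, -0.0003, 0.0011], "delta_pos": [0.0176, 0.0015, -0.0002], "gripper": 0.06}
```

View pics/w2.png

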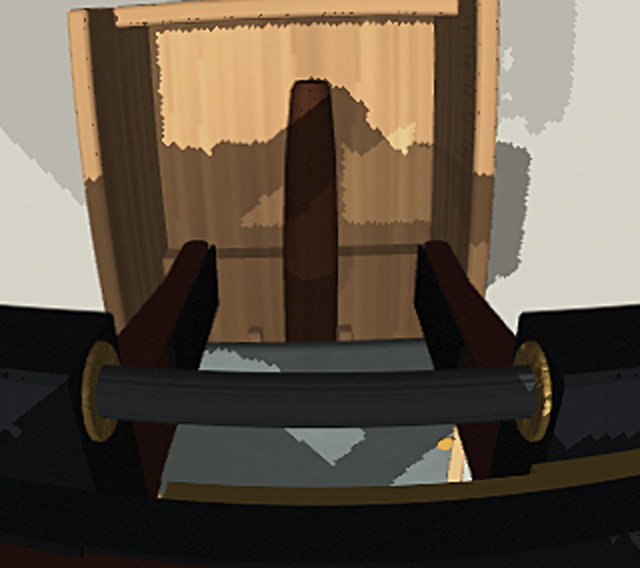

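The pin lies centred between the fingers: its axis is at column ~311, the finger pads are at 215 and 415, and its head is at (311,82). The tool is about 8 mm short along the box, so I'll check the pin numbers again from this closer view.

```bash
python3 - <<'E'
from plan import *
from station import *
f=dict(np.load("w2.npz"));M=R.from_euler("z",YAW).as_matrix()[:2,:2]
for n,p,z in(("corn L",(70,10),.076),("corn R",(499,0),.076),("endwall topin",(290,20),.05),("head tip",(311,81),.028),("headL",(292,90),.028),("headR",(330,90),.028),("midL",(286,200),.028),("midR",(335,200),.028),("lowL",(285,300),.028),("lowR",(338,300),.028),("cover",(318,341),.076),("bed edge",(260,249),.016),("ribL",(257,332),.024),("ribR",(345,332),.024)):
    w=fplane(f,((p[0]+.5)/2-.5+100,(p[1]+.5)/2-.5+100),z);print(n,w,"box",(w[:2]-C)@M*1e3)
s=read_state();print(s["eef_pos"],s["joint_pos"],(s["eef_pos"][:2]-C)@M)
E
```

```text
corn L [0.5356 0.1979 0.076 ] box [144.1078  67.4946]
corn R [0.6428 0.1124 0.076 ] box [141.93   -69.5981]
endwall topin [0.5859 0.1481 0.05  ] box [135.4484  -2.7372]
head tip [0.576  0.1249 0.028 ] box [110.9449  -9.0993]
headL [0.568  0.1268 0.028 ] box [107.6032  -1.5369]
headR [0.5795 0.1174 0.028 ] box [107.1754 -16.4444]
midL [0.537  0.0936 0.028 ] box [62.3147  2.6643]
midR [0.5526 0.0808 0.028 ] box [ 61.7716 -17.479 ]
lowL [0.5067 0.0585 0.028 ] box [16.0434  5.247 ]
lowR [0.5247 0.0438 0.028 ] box [ 15.4538 -18.0155]
cover [0.5233 0.056  0.076 ] box [24.1944 -9.4867]
bed edge [0.51   0.0807 0.016 ] box [35.6488 16.123 ]
ribL [0.4841 0.0523 0.024 ] box [-2.6717 19.3191]
ribR [0.5155 0.0269 0.024 ] box [ -3.5326 -21.1074]
[0.5453 0.0848 0.1001] [ 0.1343  0.4932  1.8663 -0.0039  0.7871  0.822 ] [ 0.0605 -0.0093]
```

Request:
carry_out([
  {"turn": [-0.001, 0, 0.001], "delta_pos": [0.0175, 0.0015, 0], "gripper": 0.06},
  {"turn": [-0.001, 0, 0.001], "delta_pos": [0.0175, 0.0015, 0], "gripper": 0.06},
  {"turn": [-0.001, 0, 0.001], "delta_pos": [0.0175, 0.0015, 0], "gripper": 0.06},
  {"turn": [-0.001, 0, 0.001], "delta_pos": [0.0175, 0.0015, 0], "gripper": 0.06},
  {"turn": [-0.001, 0, 0.001], "delta_pos": [0.0165, 0.0015, 0], "gripper": 0.06},
])

```text
t: 3.32
eef_pos: [0.5505, 0.0908, 0.0127]
eef_rot: [0.236, 0.667, -0.236, 0.667]
wrist_force: [0.3, 0.9, -0.1]
finger_gap: 0.06
```

Request:
carry_out([
  {"turn": [0, 0, 0], "delta_pos": [0, 0, 0], "gripper": 0.06},
])

```text
t: 3.45
eef_pos: [0.5496, 0.0906, 0.0125]
eef_rot: [0.236, 0.667, -0.236, 0.666]
wrist_force: [-0.1, 0.2, 0.1]
finger_gap: 0.0599
```

```bash
python3 - <<'E'
from plan import *
M=R.from_euler("z",YAW).as_matrix()[:2,:2]
s=read_state();print(s["eef_pos"],(s["eef_pos"][:2]-C)@M,s["wrist_force"],R.from_quat(s["eef_rot"]).as_matrix()[:,0])
go(box2w((.068,-.0078,.012)),toolR(0,yaw=YAW-.022),1,.06)
E
```

```text
[0.5496 0.0906 0.0125] [ 0.0677 -0.0091] [-0.0624  0.1584  0.1487] [-0.0021  0.0004 -1.    ]
step mm 1.4544961671150913 deg 0.12612218419990806
{"turn": [-0.0003, -0.0019, 0.0011], "delta_pos": [0.0005, 0.0002, -0.0013], "gripper": 0.06}
```

Request:
carry_out([
  {"turn": [0, -0.002, 0.001], "delta_pos": [0, 0, -0.0012], "gripper": 0.06},
  {"turn": [0, 0, 0], "delta_pos": [0, 0, 0], "gripper": 0.0},
  {"turn": [0, 0, 0], "delta_pos": [0, 0, 0], "gripper": 0.0},
  {"turn": [0, 0, 0], "delta_pos": [0, 0, 0], "gripper": 0.0},
  {"turn": [0, 0, 0], "delta_pos": [0, 0, 0], "gripper": 0.0},
], grip_force=45)

```text
t: 4.08
eef_pos: [0.5498, 0.0915, 0.0143]
eef_rot: [0.236, 0.666, -0.235, 0.668]
wrist_force: [-0.3, 0.1, -0.5]
finger_gap: 0.0234
```

Request:
carry_out([
  {"turn": [0, 0, 0], "delta_pos": [0, 0, 0], "gripper": 0.0},
  {"turn": [0, 0, 0], "delta_pos": [0, 0, 0], "gripper": 0.0},
])

```text
t: 4.32
eef_pos: [0.5499, 0.0914, 0.0142]
eef_rot: [0.236, 0.666, -0.235, 0.668]
wrist_force: [0.4, -1.0, 1.1]
finger_gap: 0.0212
```

```bash
cat > pin.py <<'E'
from plan import *
Y2=YAW-.022; G=np.array([.0675,-.0085]); X0=-.110; LT=.178; OFF=.0138
W0=box2w((G[0],G[1],0)); DX=R.from_euler("z",Y2).apply([1,0,0])
def tcp(xt,zt,deg):
    t=np.radians(deg);e=np.array([np.cos(t),np.sin(t)]);n=np.array([np.sin(t),-np.cos(t)])
    q=np.array([xt,zt])+LT*e+OFF*n
    return W0+DX*(q[0]-(X0+LT))+np.array([0,0,q[1]]),toolR(t,yaw=Y2)
def state():
    s=read_state();r=R.from_quat(s["eef_rot"]);p=s["eef_pos"]
    q=r.apply([-OFF,-LT,0])+p; e=r.apply([0,1,0]); d=q-W0
    print("t",s["t"],"tail xt,lat,zt mm",(d@DX+X0+LT)*1e3,d@R.from_euler("z",Y2).apply([0,1,0])*1e3,q[2]*1e3,"tilt",np.degrees(np.arcsin(e[2])),"yaw",np.arctan2(e[1],e[0])-Y2,"roll",r.apply([0,0,1])[2])
    print("F",s["wrist_force"],"gap",s["finger_gap"],"q",s["joint_pos"])
    return p,r
def path(pts,p0=None,r0=None,d=4):
    p,r=state()
    p=p if p0 is None else p0; r=r if r0 is None else r0
    out=[]
    for w in pts:
        P,Q=tcp(*w); out.append({"turn":[round(float(v),d) for v in (r.inv()*Q).as_rotvec()],"delta_pos":[round(float(v),d) for v in r.inv().apply(P-p)],"gripper":0.0}); p,r=P,Q
    for o in out: print(json.dumps(o))
E
python3 - <<'E'
from pin import *
path([(-.110,.029,1),(-.110,.030,3),(-.110,.031,5),(-.110,.031,7),(-.110,.031,9)])
E
```

```text
t 4.325 tail xt,lat,zt mm -109.01753197393622 -0.19279363490758614 27.64390562443016 tilt 0.12130706669171876 yaw -0.00046844498688813907 roll 0.0021960952006696566
F [ 0.3628 -0.9922  1.135 ] gap 0.02122676562207328 q [ 0.1435  0.6421  1.8785 -0.0003  0.6179  0.8237]
{"turn": [-0.0005, 0.0022, 0.0153], "delta_pos": [-0.0041, -0.0008, -0.0003], "gripper": 0.0}
{"turn": [0.0, 0.0, 0.0349], "delta_pos": [-0.0072, 0.0004, 0.0], "gripper": 0.0}
{"turn": [-0.0, -0.0, 0.0349], "delta_pos": [-0.0072, 0.0004, -0.0], "gripper": 0.0}
{"turn": [-0.0, 0.0, 0.0349], "delta_pos": [-0.0062, 0.0004, 0.0], "gripper": 0.0}
{"turn": [0.0, -0.0, 0.0349], "delta_pos": [-0.0062, 0.0004, -0.0], "gripper": 0.0}
```

Request:
carry_out([
  {"turn": [0, 0, 0.016], "delta_pos": [-0.004, 0, 0], "gripper": 0.0},
  {"turn": [0, 0, 0.035], "delta_pos": [-0.007, 0.0005, 0], "gripper": 0.0},
  {"turn": [0, 0, 0.035], "delta_pos": [-0.007, 0.0005, 0], "gripper": 0.0},
  {"turn": [0, 0, 0.035], "delta_pos": [-0.006, 0.0005, 0], "gripper": 0.0},
  {"turn": [0, 0, 0.035], "delta_pos": [-0.006, 0.0005, 0], "gripper": 0.0},
])

```text
t: 4.95
eef_pos: [0.5496, 0.0916, 0.0445]
eef_rot: [0.288, 0.645, -0.182, 0.684]
wrist_force: [-0.4, 0.5, -0.8]
finger_gap: 0.0211
```

Request:
carry_out([
  {"turn": [0, 0, 0], "delta_pos": [0, 0, 0], "gripper": 0.0},
])

```text
t: 5.08
eef_pos: [0.5495, 0.0912, 0.0446]
eef_rot: [0.288, 0.645, -0.183, 0.684]
wrist_force: [0.7, 0.1, -0.6]
finger_gap: 0.0208
```

```bash
python3 - <<'E'
from pin import *
path([(-.102,.031,9.4),(-.094,.031,10),(-.086,.031,10.7),(-.078,.031,11.5),(-.070,.030,12.5)])
from station import *
for n,c in(("wrist",np.s_[90:384,90:430]),("scene",np.s_[160:290,180:350])):
    f=grab_frame(n);np.savez(n+"3.npz",**f)
    im=f["pixels"][c][:,:,::-1]; k=300/im.shape[0]; cv2.imwrite(f"pics/{n}3.png",cv2.resize(im,None,fx=k,fy=k,interpolation=cv2.INTER_CUBIC))
a=cv2.imread("pics/wrist3.png");b=cv2.imread("pics/scene3.png");cv2.imwrite("pics/c3.png",np.hstack([a,b[:300]]));print(a.shape,b.shape)
E
```

```text
t 5.075 tail xt,lat,zt mm -109.3371582662096 0.03260210261494617 30.149936261432995 tilt 9.065386531893179 yaw -0.0012112141465268067 roll 0.002128637266638811
F [ 0.7085  0.1304 -0.5791] gap 0.020794604312592103 q [0.0804 0.562  1.9546 0.2266 0.5251 0.5706]
{"turn": [-0.0012, 0.0023, 0.0058], "delta_pos": [-0.0007, 0.0075, -0.0002], "gripper": 0.0}
{"turn": [-0.0, -0.0, 0.0105], "delta_pos": [-0.0006, 0.008, -0.0], "gripper": 0.0}
{"turn": [0.0, -0.0, 0.0122], "delta_pos": [-0.0008, 0.008, 0.0], "gripper": 0.0}
{"turn": [-0.0, -0.0, 0.014], "delta_pos": [-0.001, 0.008, 0.0], "gripper": 0.0}
{"turn": [0.0, 0.0, 0.0175], "delta_pos": [-0.0005, 0.0079, -0.0], "gripper": 0.0}
(300, 347, 3) (300, 392, 3)
```

View pics/c3.png

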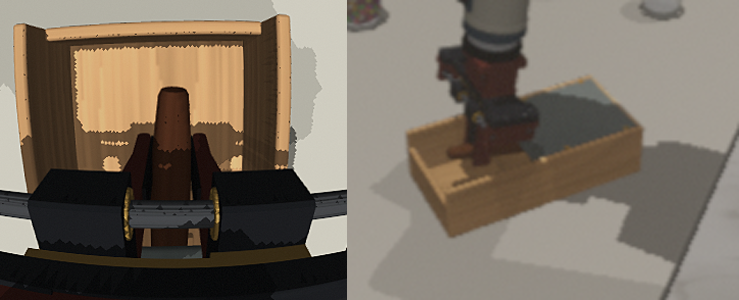

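The pin is held and tilted. In the wrist view its head top edge is at crop (174,90), with the pin running straight between the fingers, and the scene view shows the head raised inside the opening. Next I'll check the head's direction against the rigid-grasp model.

```bash
python3 - <<'E'
from pin import *
s=read_state();r=R.from_quat(s["eef_rot"]);p=s["eef_pos"];f=dict(np.load("wrist3.npz"))
def proj(P):
    c=R.from_quat(f["attitude"]).inv().apply(P-f["origin"]);t=np.arctan2(np.hypot(c[0],c[1]),c[2]);return f["K"][:2,2]+f["K"][0,0]*t*c[:2]/np.hypot(c[0],c[1])
k=300/294
for deg in(0,-6,-10):   # pin sag relative to the tool
    a=np.radians(deg);e=np.array([np.sin(-a),np.cos(a),0])
    h=np.array([-.0138,0,0])+.042*e; up=np.array([-np.cos(a),np.sin(-a),0])*.008
    print(deg,[((proj(r.apply(q)+p)-90)*k) for q in(h,h+up,h-up)])
E
```

```text
0 [array([168.5644,  88.2661]), array([168.4215,  92.1281]), array([168.6937,  84.7797])]
-6 [array([168.6385,  86.7443]), array([168.4981,  88.7354]), array([168.7654,  84.9454])]
-10 [array([168.6869,  86.2579]), array([168.5491,  87.0718]), array([168.8115,  85.5216])]
```

Request:
carry_out([
  {"turn": [0, 0.001, 0.006], "delta_pos": [-0.001, 0.0075, 0], "gripper": 0.0},
  {"turn": [0, 0, 0.01], "delta_pos": [-0.0005, 0.008, 0], "gripper": 0.0},
  {"turn": [0, 0, 0.012], "delta_pos": [-0.001, 0.008, 0], "gripper": 0.0},
  {"turn": [0, 0, 0.014], "delta_pos": [-0.001, 0.008, 0], "gripper": 0.0},
  {"turn": [0, 0, 0.017], "delta_pos": [-0.0005, 0.008, 0], "gripper": 0.0},
])

```text
t: 5.8
eef_pos: [0.5742, 0.1219, 0.0553]
eef_rot: [0.307, 0.637, -0.162, 0.689]
wrist_force: [0.4, 0.8, -0.8]
finger_gap: 0.0209
```

```bash
python3 - <<'E'
from pin import *
path([(-.062,.030,13.5),(-.054,.030,14.7),(-.046,.030,16.2),(-.038,.030,18),(-.030,.031,20)])
E
```

```text
t 5.8 tail xt,lat,zt mm -68.7744008786988 -0.10454930597415507 30.236876295934326 tilt 12.498810455774974 yaw 0.0001472932926922521 roll 0.001148385250681394
F [ 0.4259  0.8242 -0.76  ] gap 0.020910659947651674 q [0.1086 0.5634 1.9195 0.3089 0.5227 0.5303]
{"turn": [0.0002, 0.0011, 0.0175], "delta_pos": [-0.0014, 0.0068, -0.0001], "gripper": 0.0}
{"turn": [0.0, 0.0, 0.0209], "delta_pos": [-0.0019, 0.008, -0.0], "gripper": 0.0}
{"turn": [-0.0, -0.0, 0.0262], "delta_pos": [-0.0026, 0.008, 0.0], "gripper": 0.0}
{"turn": [0.0, 0.0, 0.0314], "delta_pos": [-0.0034, 0.008, -0.0], "gripper": 0.0}
{"turn": [0.0, 0.0, 0.0349], "delta_pos": [-0.0047, 0.0083, 0.0], "gripper": 0.0}
```

Request:
carry_out([
  {"turn": [0, 0.001, 0.018], "delta_pos": [-0.0015, 0.007, 0], "gripper": 0.0},
  {"turn": [0, 0, 0.021], "delta_pos": [-0.002, 0.008, 0], "gripper": 0.0},
  {"turn": [0, 0, 0.026], "delta_pos": [-0.0025, 0.008, 0], "gripper": 0.0},
  {"turn": [0, 0, 0.031], "delta_pos": [-0.0035, 0.008, 0], "gripper": 0.0},
  {"turn": [0, 0, 0.035], "delta_pos": [-0.0045, 0.0085, 0], "gripper": 0.0},
])

```text
t: 6.42
eef_pos: [0.5957, 0.1484, 0.0791]
eef_rot: [0.348, 0.615, -0.116, 0.698]
wrist_force: [0.7, 0.2, -1.3]
finger_gap: 0.0212
```

```bash
python3 - <<'E'
from pin import *
path([(-.030+.016*i,.031+.016*i*.364,20) for i in range(1,6)])
from station import *
f=grab_frame("wrist");im=f["pixels"][90:384,90:430,::-1];a=cv2.resize(im,(347,300))
g=grab_frame("scene");b=cv2.resize(g["pixels"][140:290,180:380,::-1],(400,300),interpolation=cv2.INTER_CUBIC);cv2.imwrite("pics/c4.png",np.hstack([a,b]))
E
```

```text
t 6.425 tail xt,lat,zt mm -29.870368213697514 -0.13417166338217185 31.12021867858491 tilt 20.036833815416816 yaw -8.89033129545247e-05 roll 0.00016690206018965537
F [ 0.6664  0.1927 -1.3058] gap 0.021154907687627796 q [0.1016 0.5379 1.9243 0.5435 0.4896 0.3226]
{"turn": [-0.0001, 0.0002, -0.0006], "delta_pos": [0.0002, 0.0169, -0.0002], "gripper": 0.0}
{"turn": [0.0, 0.0, 0.0], "delta_pos": [-0.0, 0.017, -0.0], "gripper": 0.0}
{"turn": [0.0, 0.0, 0.0], "delta_pos": [-0.0, 0.017, -0.0], "gripper": 0.0}
{"turn": [0.0, 0.0, 0.0], "delta_pos": [-0.0, 0.017, 0.0], "gripper": 0.0}
{"turn": [0.0, 0.0, 0.0], "delta_pos": [-0.0, 0.017, 0.0], "gripper": 0.0}
```

View pics/c4.png

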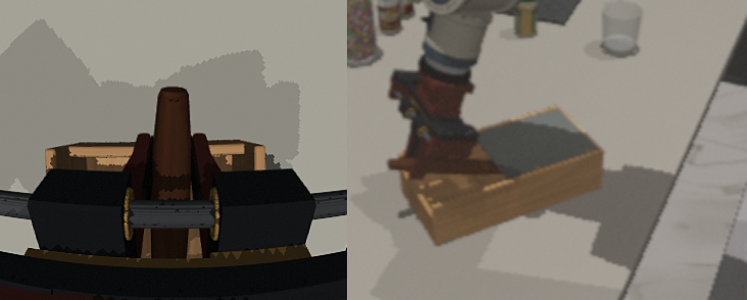

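The pin head sits at the same wrist pixel (174,90) as before, so it hasn't slipped. In the scene view the head is now above the low end wall, at about (395,165). The wrist force is about the pin's weight.

Request:
carry_out([
  {"turn": [0, 0, 0], "delta_pos": [0, 0.016, 0], "gripper": 0.0},
  {"turn": [0, 0, 0], "delta_pos": [0, 0.016, 0], "gripper": 0.0},
  {"turn": [0, 0, 0], "delta_pos": [0, 0.016, 0], "gripper": 0.0},
  {"turn": [0, 0, 0], "delta_pos": [0, 0.016, 0], "gripper": 0.0},
  {"turn": [0, 0, 0], "delta_pos": [0, 0.016, 0], "gripper": 0.0},
])

```text
t: 7.15
eef_pos: [0.6427, 0.2068, 0.106]
eef_rot: [0.347, 0.616, -0.117, 0.697]
wrist_force: [-0.7, -0.4, -0.8]
finger_gap: 0.021
```

```bash
python3 - <<'E'
from pin import *
path([(.055,.075,20),(.060,.093,20),(.060,.111,20),(.060,.129,20),(.060,.147,20),(.060,.163,20),(.060,.177,20),(.06,.185,20)])
E
```

```text
t 7.15 tail xt,lat,zt mm 45.0896476710729 0.012442310906998556 58.440589983449065 tilt 19.89339100884782 yaw -0.0003075000448387044 roll -9.32003072589005e-05
F [-0.7342 -0.3851 -0.8127] gap 0.021003791129216704 q [0.1931 0.5546 1.7885 0.4186 0.5682 0.5443]
{"turn": [-0.0003, 0.0, 0.0019], "delta_pos": [-0.0125, 0.015, -0.0], "gripper": 0.0}
{"turn": [0.0, 0.0, 0.0], "delta_pos": [-0.0152, 0.0109, -0.0], "gripper": 0.0}
{"turn": [0.0, 0.0, 0.0], "delta_pos": [-0.0169, 0.0062, -0.0], "gripper": 0.0}
{"turn": [0.0, 0.0, 0.0], "delta_pos": [-0.0169, 0.0062, -0.0], "gripper": 0.0}
{"turn": [0.0, 0.0, 0.0], "delta_pos": [-0.0169, 0.0062, -0.0], "gripper": 0.0}
{"turn": [0.0, 0.0, 0.0], "delta_pos": [-0.015, 0.0055, -0.0], "gripper": 0.0}
{"turn": [0.0, 0.0, 0.0], "delta_pos": [-0.0132, 0.0048, -0.0], "gripper": 0.0}
{"turn": [0.0, 0.0, 0.0], "delta_pos": [-0.0075, 0.0027, -0.0], "gripper": 0.0}
```

Tail target is z = 0.185, against 0.136 plus the pin's radius required.

Request:
carry_out([
  {"turn": [0, 0, 0.002], "delta_pos": [-0.012, 0.015, 0], "gripper": 0.0},
  {"turn": [0, 0, 0], "delta_pos": [-0.015, 0.011, 0], "gripper": 0.0},
  {"turn": [0, 0, 0], "delta_pos": [-0.017, 0.006, 0], "gripper": 0.0},
  {"turn": [0, 0, 0], "delta_pos": [-0.017, 0.006, 0], "gripper": 0.0},
  {"turn": [0, 0, 0], "delta_pos": [-0.017, 0.006, 0], "gripper": 0.0},
])

```text
t: 7.78
eef_pos: [0.6517, 0.2176, 0.1958]
eef_rot: [0.348, 0.615, -0.116, 0.698]
wrist_force: [0.4, -1.4, -0.7]
finger_gap: 0.0209
```

Request:
carry_out([
  {"turn": [0, 0, 0], "delta_pos": [-0.015, 0.0055, 0], "gripper": 0.0},
  {"turn": [0, 0, 0], "delta_pos": [-0.013, 0.005, 0], "gripper": 0.0},
  {"turn": [0, 0, 0], "delta_pos": [-0.008, 0.003, 0], "gripper": 0.0},
  {"turn": [0, 0, 0], "delta_pos": [0, 0, 0], "gripper": 0.0},
  {"turn": [0, 0, 0], "delta_pos": [0, 0, 0], "gripper": 0.0},
])

```text
t: 8.4
eef_pos: [0.6516, 0.2181, 0.2322]
eef_rot: [0.348, 0.616, -0.116, 0.697]
wrist_force: [-0.5, -0.4, -2.2]
finger_gap: 0.021
```

Request:
carry_out([
  {"turn": [0, 0, 0], "delta_pos": [0, 0, 0], "gripper": 0.0},
  {"turn": [0, 0, 0], "delta_pos": [0, 0, 0], "gripper": 0.0},
  {"turn": [0, 0, 0], "delta_pos": [0, 0, 0], "gripper": 0.0},
])

```text
t: 8.78
eef_pos: [0.652, 0.2182, 0.2326]
eef_rot: [0.348, 0.616, -0.116, 0.697]
wrist_force: [-0.0, 0.2, -0.5]
finger_gap: 0.0209
```

```bash
python3 - <<'E'
from pin import *
state()
from station import *
print(read_state()["joint_vel"])
f=grab_frame("wrist");a=cv2.resize(f["pixels"][90:384,90:430,::-1],(347,300))
g=grab_frame("scene");np.savez("scene5.npz",**g);b=cv2.resize(g["pixels"][90:270,170:410,::-1],(400,300),interpolation=cv2.INTER_CUBIC);cv2.imwrite("pics/c5.png",np.hstack([a,b]))
g0=np.load("scene0.npz")["pixels"]
for n,(x,y) in dict(mug=(242,325),tin=(130,288),tumbler=(317,154),spice=(269,146)).items():
    s=np.s_[y-20:y+20,x-20:x+20];print(n,"mean abs diff",np.abs(g["pixels"][s].astype(int)-g0[s]).mean())
E
```

```text
t 8.775 tail xt,lat,zt mm 59.83418000284882 -0.031522254900513774 184.5550760620313 tilt 20.03168463373347 yaw -0.00017676964191548628 roll -0.00021315688088074936
F [-0.0032  0.2429 -0.4599] gap 0.02094112466828462 q [0.208  0.3981 1.6922 0.3065 0.7997 0.7008]
[-0.0002 -0.0019 -0.0012 -0.0008 -0.0002  0.0001]
mug mean abs diff 4.41625
tin mean abs diff 7.8879166666666665
tumbler mean abs diff 10.7475
spice mean abs diff 6.60875
```

View pics/c5.png

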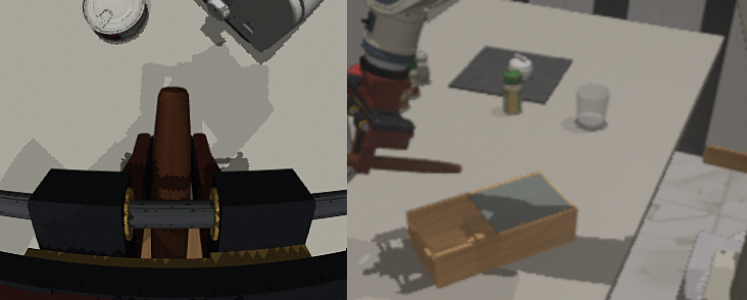

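The pin is fully out and held: its head is unchanged at the wrist crop (174,90), and its tail is at (462,168) in the right half, above the empty box. The tumbler and spice jar are in place. Next I'll check the tail height against the model from that pixel, then hand in.

```bash
python3 - <<'E'
from pin import *
from station import hand_in
g=dict(np.load("scene5.npz"));s=read_state();r=R.from_quat(s["eef_rot"])
t=s["eef_pos"]+r.apply([-OFF,-LT,0]);c=g["K"]@R.from_quat(g["attitude"]).inv().apply(t-g["origin"])
print("tail model",t,"pixel",c[:2]/c[2],"seen",(170+115*.6,90+168*.6))
ok=np.hypot(*(c[:2]/c[2]-[239,191]))<8; print(ok)
if ok: print(hand_in())
E
```

```text
tail model [0.544  0.0845 0.1847] pixel [236.3527 189.6108] seen (239.0, 190.8)
True
the job is handed in; nothing more can be done
None
```

I gripped the pin 42 mm from its showing end and tilted it 9°. I then drew it out slantwise, steepening the tilt to 20°, lifted it clear and handed it in still held at about 8.9 s of the 38 s.

- **Forces:** the wrist force readings stayed within about 2.5 N, roughly the pin's weight, so I saw no sign of it pressing on the box.
- **Grip:** the arm was still at the end, with the fingers 21 mm apart. The pin's head sat at the same wrist-camera pixel throughout, so it did not slip.
- **Height:** the pin's lower end is at z ≈ 0.185 m on its axis, so its lowest edge is about 0.177 m. That is about 10 cm above the cover, against the 6 cm needed. The scene camera saw that end within 3 px of where it should be.
- **Bystanders:** the tumbler and spice jar looked in place in the final view. I checked the mug and tin only by comparing pixels with the start. All four differences were small (4–11 grey levels), but I set no pass limit for them, and the arm never went near any of the four.
- **Disagreements:** the scene, top and wrist cameras placed the box about 5 mm apart, so I relied mostly on the wrist view. That view put the cover's edge about 4 mm further out than specified, which I allowed for in the tilt.

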